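# Seat a kit bracket on the jig's locating pin and bring it up to the stop

### The job

On the model-kit bench, pick up the black bracket with the two upright cheeks and gently slide it about on the aluminium jig until its hole drops over the slim pin and it lies flat, its tail still well clear of the thicker stop post, on the same side of the post as the slot's middle. Then swing the tail round the pin until its side rests against the post, and let go. Never press hard on the jig, and leave everything else on the bench where it is.

Things in the scene. Friction and masses are not known exactly. Their poses are not given: they have to be found in the camera images.
- bracket: Black bracket, 0.2 kg, 10 thick, flat on the bench: a square head 64 x 64 with a narrower tail. Origin on the underside, at the centre of the head and of its through hole (11 diameter). x along the tail, which is 30 wide (y = -15 to 15) and ends at x = 92; z up. Two upright cheeks flank the hole: outer faces at y = +-15 (30 over both: grip here), 5 thick, x = -13 to 13, z = 10 to 40.
- jig: Fixed aluminium plate 160 (x) by 150 (y) by 18 high, origin under its centre; its x points away from the robot within 25 degrees. On it a slim steel pin and a thicker stop post. The pin, 8 diameter and 14 tall (last 1.5 coned to a flat tip 6 across), is clamped somewhere along a dark slot and does not give; its place is not measured.
- slot (a point): Middle of the dark slot, on the jig's top face, at jig (-30, 0, 18); axes as the jig's. The slot runs along the jig's y. The pin stands on its centre line, anywhere from y = -16 to y = +16 of this point.
- stop (a point): Axis of the stop post (12 diameter, 20 tall) at the jig's top face, at jig (45, -21, 18). The tail must end on the post's +y side, roughly along the jig's x, its side at y = -15 touching the post; this point then lies at y = -21 in the bracket's frame. The angle depends on where the pin is.
- screwdriver: Bystander, to be left alone: yellow-handled screwdriver, 170 long, lying.
- spare_link: Bystander, to be left alone: small flat black link 85 x 22 x 8 with two round bosses, no hole and no cheeks; not the part to use.
- tape_roll: Bystander, to be left alone: roll of tape lying flat, 90 across, 24 high.
- cup: Bystander, to be left alone: white paper cup, 75 high.
- pliers: Bystander, to be left alone: pliers with yellow handles, lying, about 170 long.
- round_case: Bystander, to be left alone: round black case, 94 across, 38 high, in a steel tray.
- flask: Bystander, to be left alone: grey drinks flask, 210 high.
Mind the look-alikes: they are no part of the job. What is shaped like the bracket but yellow is not meant.

How it is judged:
By the outcome, as a careful person would: the job done as asked, in the order asked, and still so for the second after the job is handed in, with the robot touching nothing.
It also fails if it takes over 72 s, if anything falls off the work surface, if the arm or the gripper's body presses on something with over 40 N, if the wrist force passes 120 N, or if a joint passes its speed limit or range.

### The arm

A 6-joint arm with a two-finger parallel gripper is mounted at the origin on the work surface. World frame = base frame: x ahead of the robot, y to its left, z up, the work surface at z = 0. Lengths are in m, angles in rad, forces in N, time in s.
With the tool pointing down it reaches from about 0.25 to 0.725 m from the base axis. Payload 4 kg.
Tool frame: the origin (TCP) lies midway between the tips of the shut fingers; the grasp point (between the pads) lies 19 mm behind it; z points along the fingers, y is the line along which they close (so a half turn about z gives the same grasp; the last joint's range is limited). The gripper opens to 85 mm and grips with 20 to 120 N. Pads are 22 mm wide; open, the fingers measure 114 mm over their backs; the gripper's body (76 mm by 85 mm) begins 54 mm behind the grasp point. The pads swing forward as they close: fully open they stand 13 mm farther back than shut.
Start: joints at [-1.157, 0.241, 0.005, 1.335, 0, 1.571], TCP at [0.201, -0.458, 0.231] pointing down, gripper open.
Joint ranges: [-2.72, 2.72], [-1.05, 1.87], [-1.09, 1.28], [-1.99, 2.15], [-1.42, 1.44], [-3.14, 3.14]. Speed limits (rad/s): [2.79, 2.79, 3.14, 3.14, 3.14, 3.14].

### API

Orientations are given as a unit quaternion [x, y, z, w].
In Python, from workcell import get_obs, camera, job_done, silhouettes gives the robot as it stands. The module is installed in compiled form; this text tells all that it offers.
- The arm moves only by the tool drive_tool, never from a script. Its argument "increments" is a list of rows, each a list of 3 entries, a list of its own where there are three numbers: the shift along the world's x, y, z in mm, then the turn, a rotation vector about the world's x, y, z in degrees, then the opening, from 0 (shut) to 1 (fully open). A call has 1 to 8 rows; each row shifts and turns the commanded pose from where the row before left it; what a row does not reach is not made up. A row lasts 1/12 s, in which the tool goes at most 41.7 mm and 7.16 degrees, less where a joint would pass 70% of its speed; a pose out of reach is approached as far as the arm can. A call is refused whole if a number of a shift passes 41.7 or a number of a turn 7.16, either way. A call with a gripper value outside its range is refused whole. The fingers move at their own pace and stop on an object; the grip force is fixed at half the most. Time passes only in rows, so rows that do not move let the fingers close. It gives the time, the measured TCP pose, the force, the opening and the grip force at its end, in the units of the state.
- get_obs(): the state, without advancing time (a new reading comes with each control period).
- camera(name): name is "scene" or "top"; returns a dict with "image" (384x512x3 uint8, red, green, blue), "K" (3x3 intrinsics, pixels), "view" (4x4, takes a point from world to camera coordinates). Camera axes: x right, y down, z forward; pixel columns grow to the right and rows downward; lengths in m; the calibration is good to about 2 mm. A picture is of the moment at which its call begins. There is no depth.
- job_done(): hands the job in; it is judged then, once.
Trained networks look in a picture, given as the dict that the camera call returned (one of the last four; its "shot" number tells which), for a name from the list of things; names that differ only in an ending like _2 or _b are one class to them, and where a whole thing is asked for, a point or a joint stands for the part that bears it (a point fixed in the world has none). Each returns a list of dicts, best first, with "conf" (0 to 1); they miss things now and then, are a little off and sometimes report something else, mostly with a low value. They report only what shows in the picture. A call takes as long as a camera call. They do not tell look-alikes from the thing itself.
- silhouettes(query, picture): "region" (384x512 bool, what is visible of it) and "bbox" ([left, top, right, bottom] in pixels, round what is visible of it).
The state is a dict: "clock": time; "joint_pos": joint angles; "joint_vel": joint speeds; "tau": joint torques, N m; "eef_pos": TCP position; "tool_rot": TCP orientation; "ft_force": force on the tool from outside, world axes, zero at the start; "ft_torque": the same for the moment, N m; "grip_width": finger opening in m; "grasp_force": force on a finger pad.
Only numpy, scipy, OpenCV 4.12 (cv2) and the standard library are available. Lean on these libraries where they do the work, as an engineer would, in place of code of your own. Each camera call takes 0.05 s, during which the arm holds its last target. There are 200 camera calls.

## Working session

There is one attempt and no reset: what is moved stays moved. The work goes in short steps, Python scripts to look and compute and a tool call to move; the robot and the scene stay as the last step left them, time stands still between calls to the robot, and variables do not carry over. Pictures are saved under pics/ and viewed, at most 10 in all, crops included, and the job is handed in when it is done.

Besides the shell and the picture viewer there is one more tool, called after "Emit:" in YAML: its name, and indented under it one key for each argument. drive_tool: Moves the arm, as the interface text tells. Its arguments: {"type":"object","properties":{"increments":{"type":"array"}},"required":["increments"]}

```bash
mkdir -p pics; cat > h.py <<'E'
import numpy as np, cv2
from workcell import *
def save(p,n): cv2.imwrite(f'pics/{n}.png',cv2.cvtColor(p['image'],cv2.COLOR_RGB2BGR))
def unproj(p,uv,z):
    K=np.array(p['K']);V=np.array(p['view']);R=V[:3,:3];t=V[:3,3]
    d=R.T@np.linalg.inv(K)@np.array([uv[0],uv[1],1.]);c=-R.T@t
    return c+d*(z-c[2])/d[2]
def proj(p,X):
    K=np.array(p['K']);V=np.array(p['view']);x=K@(V[:3,:3]@np.array(X,float).reshape(-1,3).T+V[:3,3:4])
    return (x[:2]/x[2]).T
E
python3 - <<'E'
from h import *
a=camera('scene');b=camera('top')
for p,n in((a,'scene'),(b,'top')):
    V=np.array(p['view']);print(n,-V[:3,:3].T@V[:3,3],p['K'][0][0])
    for q in('bracket','jig','spare_link'):
        for d in silhouettes(q,p)[:4]:
            print(q,round(d['conf'],2),d['bbox'],d['region'].sum())
both=np.hstack([a['image'],b['image']])
cv2.imwrite('pics/both.png',cv2.cvtColor(cv2.resize(np.vstack([b['image']]),(800,600)),cv2.COLOR_RGB2BGR))
save(a,'scene')
print(get_obs())
E
```

```text
scene [ 1.26615816 -0.38231309  1.00163639] 457.6929375770856
bracket 0.86 [318.7, 118.2, 345.4, 143.1] 407
bracket 0.69 [284.1, 209.3, 313.1, 242.2] 648
bracket 0.6 [253.3, 117.2, 283.6, 140.6] 409
jig 0.77 [147.5, 224.6, 216.0, 284.5] 2939
spare_link 0.64 [247.2, 245.2, 270.7, 266.4] 210
top [0.22444577 0.08291737 1.36985565] 471.97676508763504
bracket 0.92 [77.6, 246.1, 122.8, 276.9] 795
bracket 0.64 [141.0, 289.8, 190.1, 319.5] 827
bracket 0.63 [213.3, 137.6, 238.5, 178.2] 615
jig 0.66 [314.2, 149.3, 372.9, 218.3] 2742
spare_link 0.71 [272.5, 139.5, 284.6, 168.8] 177
{'clock': 0.4, 'joint_pos': array([-1.15700169e+00,  2.40715132e-01,  4.84539848e-03,  1.33519550e+00,
       -1.30068719e-06,  1.57074782e+00]), 'joint_vel': array([ 0.00157042, -0.00233025,  0.00028632, -0.00024889, -0.00106765,
        0.00119167]), 'tau': array([-1.26491391e-04, -3.71781278e+01,  2.52330458e+01,  5.31656347e-03,
       -1.25581987e-04,  1.17635299e-06]), 'eef_pos': array([ 0.20101264, -0.45773199,  0.23118978]), 'tool_rot': array([ 9.78667999e-01,  2.05448119e-01, -2.82537637e-05, -1.31455247e-04]), 'ft_force': array([-0.17879299,  0.34124739, -0.10954323]), 'ft_torque': array([-0.01426503,  0.00663202, -0.02121242]), 'grasp_force': 0.0, 'grip_width': 0.08520023418446816}
```

View pics/both.png

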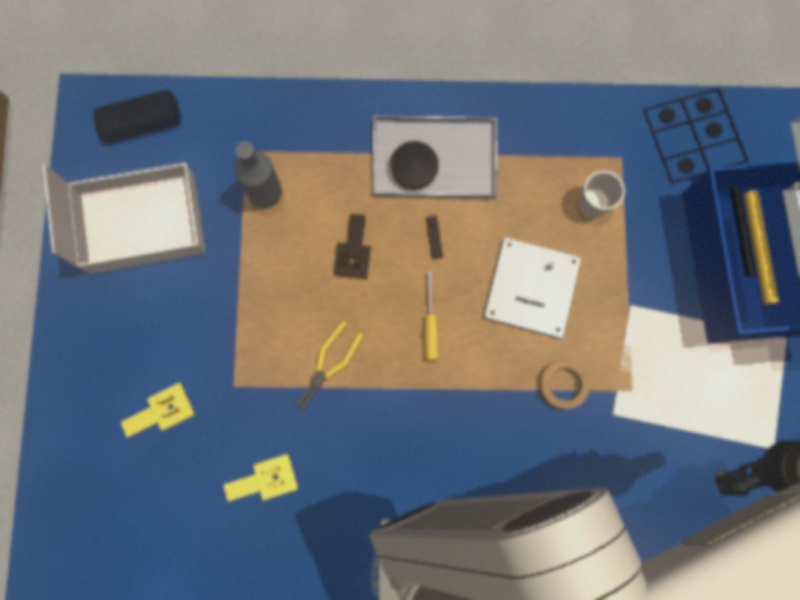

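View pics/scene.png

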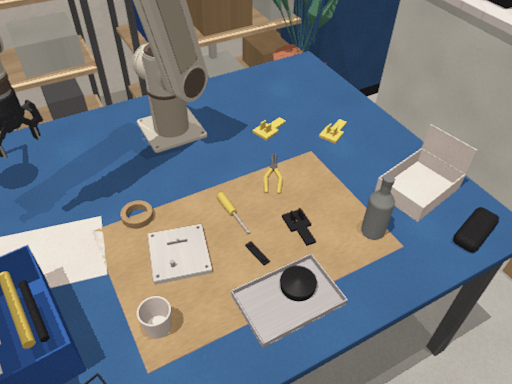

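The black part with cheeks at top view (226,158) is the wanted one. The look-alikes are the yellow brackets at top (100,261) and (166,305) and the small spare link at (278,154). Next I'll fit poses and check with a close crop.

```bash
cat >> h.py <<'E'
from scipy.optimize import minimize
def box(x0,x1,y0,y1,z0,z1): return np.array([[x,y,z] for x in(x0,x1) for y in(y0,y1) for z in(z0,z1)])/1000.
BR=[box(-32,32,-32,32,0,10),box(30,92,-15,15,0,10),box(-13,13,10,15,10,40),box(-13,13,-15,-10,10,40)]
JG=[box(-80,80,-75,75,0,18)]
def place(P,q,z): # q = x,y (m), yaw
    c,s=np.cos(q[2]),np.sin(q[2]);return P@np.array([[c,s,0],[-s,c,0],[0,0,1]])+[q[0],q[1],z]
def render(p,parts,q,z,S=4):
    m=np.zeros((384*S,512*S),np.uint8)
    for P in parts:
        uv=(proj(p,place(P,q,z))+.5)*S
        cv2.fillConvexPoly(m,cv2.convexHull(np.round(uv*16).astype(np.int32)),255,shift=4)
    return cv2.resize(m,(512,384),interpolation=cv2.INTER_AREA)/255.
def fit(obs,parts,q0,z=0):
    f=lambda d:sum(np.abs(render(p,parts,[q0[0]+d[0]/1e3,q0[1]+d[1]/1e3,q0[2]+d[2]/100],z)-m).sum() for p,m in obs)
    b=None
    for k in(8,3,1):
        x0=np.zeros(3) if b is None else b.x
        b=minimize(f,x0,method='Nelder-Mead',options=dict(initial_simplex=np.vstack([x0]+[x0+k*e for e in np.eye(3)]),xatol=.05,fatol=.1))
    return np.array([q0[0]+b.x[0]/1e3,q0[1]+b.x[1]/1e3,q0[2]+b.x[2]/100]),b.fun
def crop(p,c,w,h,s,n):
    x,y=int(c[0]-w/2),int(c[1]-h/2);i=p['image'][y:y+h,x:x+w]
    return cv2.cvtColor(cv2.resize(i,(w*s,h*s),interpolation=cv2.INTER_CUBIC),cv2.COLOR_RGB2BGR)
E
python3 - <<'E'
from h import *
a=camera('scene');b=camera('top')
mb=[]
for p,c in((a,(298,226)),(b,(226,158))):
    d=min(silhouettes('bracket',p),key=lambda d:np.hypot((d['bbox'][0]+d['bbox'][2])/2-c[0],(d['bbox'][1]+d['bbox'][3])/2-c[1]))
    mb.append((p,d['region'].astype(float)))
mj=[(p,silhouettes('jig',p)[0]['region'].astype(float)) for p in(a,b)]
g=unproj(b,(226,168),.0);print('guess',g)
best=[]
for o in(mb,[mb[0]],[mb[1]]):
    r=min((fit(o,BR,[g[0],g[1],y]) for y in(-.4,0,.4)),key=lambda r:r[1]);print('br',r)
gj=unproj(b,(341,184),.018)
for o in(mj,[mj[0]],[mj[1]]): print('jig',fit(o,JG,[gj[0],gj[1],-.2]))
# dark mask variant
def dk(p,m):
    k=cv2.dilate(m.astype(np.uint8),np.ones((9,9)));return ((p['image'].max(2)<75)&(k>0)).astype(float)
print([ (dk(p,m).sum(),m.sum()) for p,m in mb]); print('dark',fit([(p,dk(p,m)) for p,m in mb],BR,r[0]))
A=crop(a,(180,254),80,60,5,'');B=crop(b,(343,184),80,60,5,'');C=crop(a,(298,226),80,60,5,'');D=crop(b,(226,158),80,60,5,'')
cv2.imwrite('pics/crop1.png',np.vstack([np.hstack([A,B]),np.hstack([C,D])]))
E
```

```text
guess [0.56745473 0.15438269 0.        ]
br (array([ 0.56970472,  0.15782016, -0.09845262]), np.float64(116.71764705882353))
br (array([ 0.56875662,  0.15833456, -0.10343021]), np.float64(56.0235294117647))
br (array([ 0.5702052 ,  0.1576631 , -0.10116661]), np.float64(58.07843137254901))
jig (array([ 0.52097169, -0.18400266, -0.25138035]), np.float64(167.2980392156863))
jig (array([ 0.5208887 , -0.18361276, -0.24751751]), np.float64(96.50588235294117))
jig (array([ 0.52084032, -0.18447472, -0.2565797 ]), np.float64(65.22745098039215))
[(np.float64(575.0), np.float64(662.0)), (np.float64(345.0), np.float64(637.0))]
dark (array([ 0.56836713,  0.15709194, -0.10188827]), np.float64(427.1098039215686))
```

View pics/crop1.png

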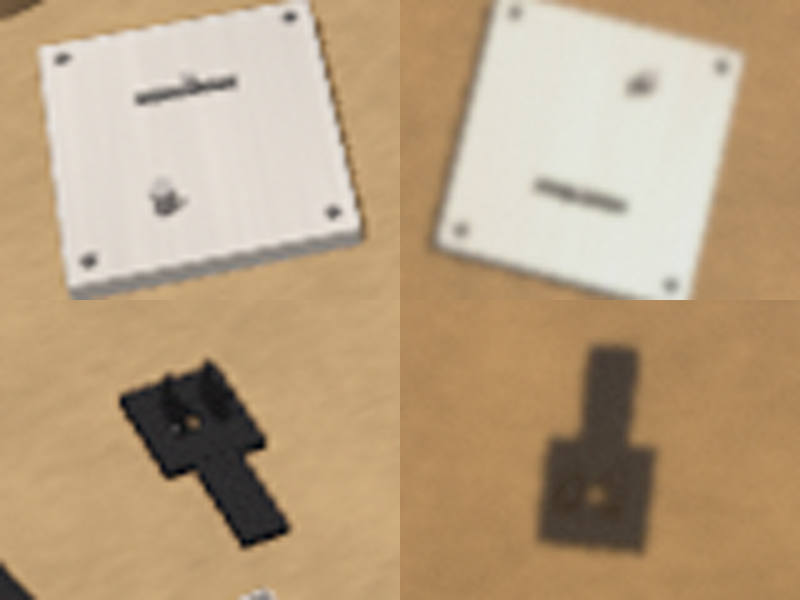

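The crop confirms it: black, with a square head, a hole, two cheeks and a tail. The pin stands near the slot's middle in scene crop (190,80), full image about (178,240). I'll overlay candidate pin positions to read off its offset, and work out the motion.

```bash
python3 - <<'E'
from h import *
a=camera('scene');b=camera('top');J=[.521,-.184,-.251]
out=[]
for p,c in((a,(178,240)),(b,(345,187))):
    i=crop(p,c,40,40,10,'');o=(np.array([int(c[0]-20),int(c[1]-20)]))
    for y in range(-16,17,8):
        uv=(proj(p,place(np.array([[-30,y,18],[-30,y,32]])/1e3,J,0))-o+.5)*10
        cv2.line(i,tuple(uv[0].astype(int)),tuple(uv[1].astype(int)),((0,0,255) if y<0 else (0,200,0) if y>0 else (255,0,0)),1)
    for x,y,z in((45,-21,18),(45,-21,38)):
        uv=(proj(p,place(np.array([[x,y,z]])/1e3,J,0))-o+.5)*10;cv2.circle(i,tuple(uv[0].astype(int)),4,(255,0,255),1)
    out+=[crop(p,c,40,40,10,''),i]
cv2.imwrite('pics/pin.png',cv2.resize(np.vstack([np.hstack(out[:2]),np.hstack(out[2:])]),(600,600)))
print(place(np.array([[-30,0,18],[45,-21,18]])/1e3,J,0))
E
```

```text
[[ 0.49194006 -0.17654882  0.018     ]
 [ 0.55937408 -0.21551873  0.018     ]]
```

View pics/pin.png

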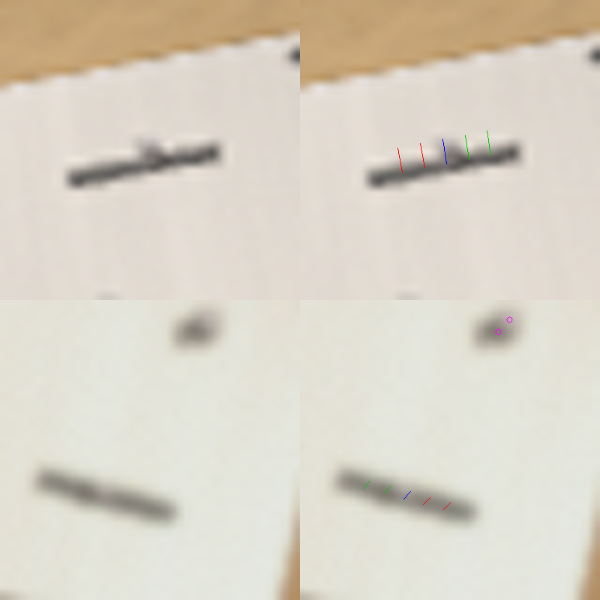

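The overlay puts the pin at about jig y +2, world (0.492,-0.175), with the stop post where expected. Now moving over to the bracket.

Emit:
drive_tool:
  increments:
    - [[15.4, 25.7, 0], [0, 0, 6.27], 0.6]
    - [[15.4, 25.7, 0], [0, 0, 6.27], 0.6]
    - [[15.4, 25.7, 0], [0, 0, 6.27], 0.6]
    - [[15.4, 25.7, 0], [0, 0, 6.27], 0.6]
    - [[15.4, 25.7, 0], [0, 0, 6.27], 0.6]
    - [[15.4, 25.7, 0], [0, 0, 6.27], 0.6]
    - [[15.4, 25.7, 0], [0, 0, 6.27], 0.6]
    - [[15.4, 25.7, 0], [0, 0, 6.27], 0.6]

```text
clock: 1.47
eef_pos: [0.3247, -0.2509, 0.2315]
tool_rot: [0.798, 0.603, 0.0, 0.0]
ft_force: [0.7, 0.0, -0.3]
grip_width: 0.0515
grasp_force: 0.0
```

```bash
cat > st.py <<'E'
from h import *
from scipy.spatial.transform import Rotation as R
o=get_obs();M=R.from_quat(o['tool_rot']).as_matrix()
print('t',round(o['clock'],2),'pos',np.round(o['eef_pos']*1e3,1),'yawy',np.round(np.degrees(np.arctan2(M[1,1],M[0,1])),2),'zax',np.round(M[:,2],3),'F',np.round(o['ft_force'],1),'T',np.round(o['ft_torque'],2),'w',round(o['grip_width']*1e3,1),'gf',round(o['grasp_force'],1),'j',np.round(np.degrees(o['joint_pos']),0))
E
python3 st.py
```

```text
t 1.47 pos [ 324.7 -250.9  231.5] yawy -15.84 zax [ 0.001 -0.    -1.   ] F [ 0.7  0.  -0.3] T [ 0.   -0.05  0.01] w 51.5 gf 0.0 j [-38.   4. -12.  75.   0.  68.]
```

Emit:
drive_tool:
  increments:
    - [[15.3, 25.5, 0], [0, 0, 6.26], 0.6]
    - [[15.3, 25.5, 0], [0, 0, 6.26], 0.6]
    - [[15.3, 25.5, 0], [0, 0, 6.26], 0.6]
    - [[15.3, 25.5, 0], [0, 0, 6.26], 0.6]
    - [[15.3, 25.5, 0], [0, 0, 6.26], 0.6]
    - [[15.3, 25.5, 0], [0, 0, 6.26], 0.6]
    - [[15.3, 25.5, 0], [0, 0, 6.26], 0.6]
    - [[15.3, 25.5, 0], [0, 0, 6.26], 0.6]

```text
clock: 2.13
eef_pos: [0.4472, -0.0468, 0.2315]
tool_rot: [0.467, 0.884, 0.0, 0.0]
ft_force: [0.7, -0.7, -0.5]
grip_width: 0.0515
grasp_force: 0.0
```

Emit:
drive_tool:
  increments:
    - [[15.3, 25.5, -16], [0, 0, 6.26], 0.6]
    - [[15.3, 25.5, -16], [0, 0, 6.26], 0.6]
    - [[15.3, 25.5, -16], [0, 0, 6.26], 0.6]
    - [[15.3, 25.5, -16], [0, 0, 6.26], 0.6]
    - [[15.3, 25.5, -16], [0, 0, 6.26], 0.6]
    - [[15.3, 25.5, -16], [0, 0, 6.26], 0.6]
    - [[15.3, 25.5, -16], [0, 0, 6.26], 0.6]
    - [[15.3, 25.5, -16], [0, 0, 6.26], 0.6]

```text
clock: 2.8
eef_pos: [0.5696, 0.1572, 0.1024]
tool_rot: [0.049, 0.999, -0.0, 0.0]
ft_force: [-0.6, -1.0, 0.5]
grip_width: 0.0512
grasp_force: 0.0
```

```bash
python3 st.py
```

```text
t 2.8 pos [569.6 157.2 102.4] yawy 84.35 zax [ 0. -0. -1.] F [-0.6 -1.   0.5] T [-0.07  0.01  0.01] w 51.2 gf 0.0 j [15. 29.  2. 64. -0. 21.]
```

Descend to z = 10 mm and close.

Emit:
drive_tool:
  increments:
    - [[0, 0.3, -20], [0, 0, 0], 0.6]
    - [[0, 0.3, -20], [0, 0, 0], 0.6]
    - [[0, 0, -20], [0, 0, 0], 0.6]
    - [[0, 0, -16], [0, 0, 0], 0.6]
    - [[0, 0, -10], [0, 0, 0], 0.6]
    - [[0, 0, -6], [0, 0, 0], 0.6]
    - [[0, 0, 0], [0, 0, 0], 0.6]
    - [[0, 0, 0], [0, 0, 0], 0.3]

```text
clock: 3.47
eef_pos: [0.5695, 0.1564, 0.0118]
tool_rot: [0.052, 0.999, 0.0, 0.0]
ft_force: [-0.2, -1.2, 0.6]
grip_width: 0.0405
grasp_force: 0.0
```

Emit:
drive_tool:
  increments:
    - [[0, 0, 0], [0, 0, 0], 0.0]
    - [[0, 0, 0], [0, 0, 0], 0.0]
    - [[0, 0, 0], [0, 0, 0], 0.0]
    - [[0, 0, 0], [0, 0, 0], 0.0]
    - [[0, 0, 0], [0, 0, 0], 0.0]
    - [[0, 0, 0], [0, 0, 0], 0.0]

```text
clock: 3.97
eef_pos: [0.5701, 0.1566, 0.0127]
tool_rot: [0.052, 0.999, 0.0, 0.001]
ft_force: [-0.1, -0.3, 5.6]
grip_width: 0.0292
grasp_force: 60.5
```

```bash
python3 st.py
```

```text
t 3.97 pos [570.1 156.6  12.7] yawy 84.02 zax [ 0.003  0.001 -1.   ] F [-0.1 -0.3  5.6] T [-0.16  0.08  0.03] w 29.2 gf 60.5 j [15. 34. -4. 52. -0. 21.]
```

Emit:
drive_tool:
  increments:
    - [[0, 0, 10], [0, 0, 0], 0]
    - [[0, 0, 20], [0, 0, 0], 0]
    - [[0, 0, 25], [0, 0, 0], 0]
    - [[0, 0, 25], [0, 0, 0], 0]
    - [[-4, -15, 0], [0, 0, 1], 0]
    - [[-4, -20, 0], [0, 0, 1], 0]
    - [[-5, -20, 0], [0, 0, 1], 0]
    - [[-5, -20, 0], [0, 0, 1], 0]

```text
clock: 4.63
eef_pos: [0.55, 0.0807, 0.0912]
tool_rot: [0.016, 1.0, -0.0, -0.001]
ft_force: [0.2, 0.3, -2.2]
grip_width: 0.0291
grasp_force: 59.6
```

Emit:
drive_tool:
  increments:
    - [[-7, -30, 0], [0, 0, 1], 0]
    - [[-7, -30, 0], [0, 0, 1], 0]
    - [[-7, -30, 0], [0, 0, 1], 0]
    - [[-7, -30, 0], [0, 0, 1], 0]
    - [[-7, -30, 0], [0, 0, 1], 0]
    - [[-6, -25, 0], [0, 0, 0], 0]
    - [[-6, -25, 0], [0, 0, 0], 0]
    - [[-6, -25, 0], [0, 0, 0], 0]

```text
clock: 5.3
eef_pos: [0.4967, -0.1446, 0.0912]
tool_rot: [-0.026, 1.0, 0.0, -0.001]
ft_force: [0.0, -1.0, -2.7]
grip_width: 0.0289
grasp_force: 59.6
```

Emit:
drive_tool:
  increments:
    - [[-4, -15, 0], [0, 0, 0], 0]
    - [[-3, -12, 0], [0, 0, 0], 0]
    - [[0, -4, -5], [0, 0, 0], 0]
    - [[0, 0, -10], [0, 0, 0], 0]
    - [[0, 0, 0], [0, 0, 0], 0]
    - [[0, 0, 0], [0, 0, 0], 0]

```text
clock: 5.8
eef_pos: [0.4901, -0.1732, 0.0749]
tool_rot: [-0.027, 1.0, 0.001, -0.001]
ft_force: [0.6, -0.6, -2.3]
grip_width: 0.0291
grasp_force: 59.6
```

```bash
python3 st.py; python3 - <<'E'
from h import *
o=get_obs()
a=camera('scene');b=camera('top')
obs=[]
for p in(a,b):
    x=o['eef_pos'];c=proj(p,[x])[0]
    for d in silhouettes('bracket',p):
        q=d['bbox'];print(np.round(d['conf'],2),q)
        if q[0]-15<c[0]<q[2]+15 and q[1]-15<c[1]<q[3]+15: obs.append((p,d['region'].astype(float)));break
A=crop(a,(180,240),80,100,5,'');B=crop(b,(345,180),80,100,5,'')
cv2.imwrite('pics/hold.png',np.hstack([A,B]))
E
```

```text
t 5.8 pos [ 490.1 -173.2   74.9] yawy 93.11 zax [-0.003  0.002 -1.   ] F [ 0.6 -0.6 -2.3] T [0.01 0.01 0.04] w 29.1 gf 59.6 j [-19.  23. -11.  56.   0. -23.]
0.92 [253.8, 118.1, 284.6, 140.0]
0.65 [322.5, 120.4, 345.6, 141.8]
0.62 [161.8, 219.9, 192.7, 251.6]
0.74 [325.8, 157.6, 346.6, 201.9]
```

View pics/hold.png

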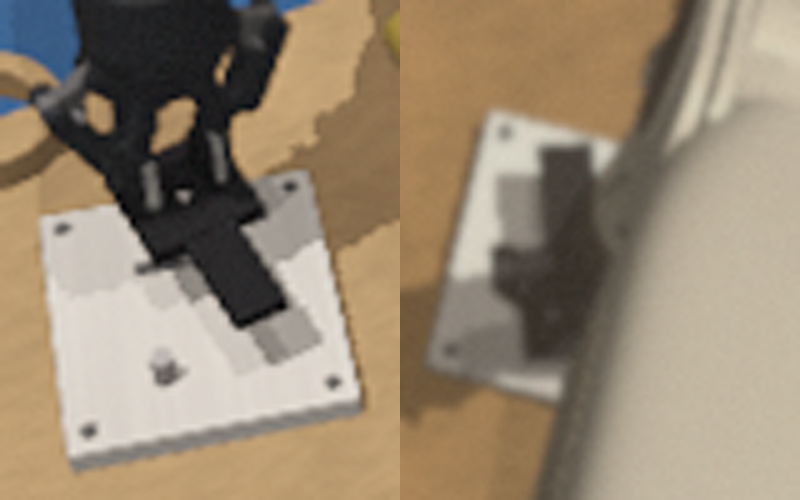

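Bracket is held level, and the tail points right of the post in the scene view: +y side, well clear. Lower until it just touches the pin tip.

Emit:
drive_tool:
  increments:
    - [[1.5, -0.7, -8], [0, 0, 0], 0]
    - [[1.4, -0.6, -8], [0, 0, 0], 0]
    - [[0, 0, -6], [0, 0, 0], 0]
    - [[0, 0, -3], [0, 0, 0], 0]
    - [[0, 0, 0], [0, 0, 0], 0]
    - [[0, 0, -2], [0, 0, 0], 0]
    - [[0, 0, -1], [0, 0, 0], 0]
    - [[0, 0, 0], [0, 0, 0], 0]

```text
clock: 6.67
eef_pos: [0.4939, -0.176, 0.0483]
tool_rot: [-0.026, 1.0, 0.0, 0.0]
ft_force: [-1.0, -0.2, -3.4]
grip_width: 0.0292
grasp_force: 59.6
```

Emit:
drive_tool:
  increments:
    - [[0, 0, -1], [0, 0, 0], 0]
    - [[0, 0, -1], [0, 0, 0], 0]
    - [[0, 0, 0], [0, 0, 0], 0]

```text
clock: 6.92
eef_pos: [0.4939, -0.1759, 0.0463]
tool_rot: [-0.026, 1.0, -0.0, 0.0]
ft_force: [0.1, -0.3, -3.5]
grip_width: 0.0293
grasp_force: 59.6
```

```bash
python3 st.py
```

```text
t 6.92 pos [ 493.9 -175.9   46.3] yawy 93.03 zax [ 0. -0. -1.] F [ 0.1 -0.3 -3.5] T [ 0.05  0.01 -0.01] w 29.3 gf 59.6 j [-20.  25. -13.  52.  -0. -23.]
```

Emit:
drive_tool:
  increments:
    - [[-0.9, 1.4, 0], [0, 0, 0], 0]
    - [[0, 0, -1], [0, 0, 0], 0]
    - [[0, 0, -1], [0, 0, 0], 0]
    - [[0, 0, 0], [0, 0, 0], 0]

```text
clock: 7.25
eef_pos: [0.4929, -0.1744, 0.0441]
tool_rot: [-0.026, 1.0, 0.0, -0.0]
ft_force: [0.2, -0.3, -2.6]
grip_width: 0.0289
grasp_force: 59.6
```

Emit:
drive_tool:
  increments:
    - [[0, 0, -1], [0, 0, 0], 0]
    - [[0, 0, -1], [0, 0, 0], 0]
    - [[0, 0, 0], [0, 0, 0], 0]

```text
clock: 7.5
eef_pos: [0.4929, -0.1745, 0.0421]
tool_rot: [-0.026, 1.0, 0.0, -0.0]
ft_force: [0.1, 0.7, -2.5]
grip_width: 0.0292
grasp_force: 59.6
```

```bash
python3 st.py
```

```text
t 7.5 pos [ 492.9 -174.5   42.1] yawy 93.03 zax [-0.  0. -1.] F [ 0.1  0.7 -2.5] T [-0.02  0.08 -0.03] w 29.2 gf 59.6 j [-19.  26. -13.  51.   0. -23.]
```

Emit:
drive_tool:
  increments:
    - [[0, 0, -1], [0, 0, 0], 0]
    - [[0, 0, -1], [0, 0, 0], 0]
    - [[0, 0, 0], [0, 0, 0], 0]

```text
clock: 7.75
eef_pos: [0.4929, -0.1744, 0.0401]
tool_rot: [-0.026, 1.0, 0.0, -0.0]
ft_force: [-0.2, 0.7, -3.2]
grip_width: 0.029
grasp_force: 59.6
```

Emit:
drive_tool:
  increments:
    - [[0, 0, -1], [0, 0, 0], 0]
    - [[0, 0, -1], [0, 0, 0], 0]
    - [[0, 0, 0], [0, 0, 0], 0]

```text
clock: 8.0
eef_pos: [0.4929, -0.1745, 0.0381]
tool_rot: [-0.026, 1.0, 0.0, -0.0]
ft_force: [0.6, -0.7, -3.7]
grip_width: 0.0288
grasp_force: 59.6
```

```bash
python3 st.py
```

```text
t 8.0 pos [ 492.9 -174.5   38.1] yawy 93.03 zax [-0.  0. -1.] F [ 0.6 -0.7 -3.7] T [-0.02  0.08  0.07] w 28.8 gf 59.6 j [-19.  26. -13.  51.   0. -23.]
```

No contact at 7 mm below pin-tip height, so the hole appears to be over the pin. I'll keep lowering gently to the plate.

Emit:
drive_tool:
  increments:
    - [[0, 0, -1], [0, 0, 0], 0]
    - [[0, 0, -1], [0, 0, 0], 0]
    - [[0, 0, -1], [0, 0, 0], 0]
    - [[0, 0, -1], [0, 0, 0], 0]
    - [[0, 0, 0], [0, 0, 0], 0]

```text
clock: 8.42
eef_pos: [0.4929, -0.1744, 0.0341]
tool_rot: [-0.026, 1.0, 0.0, -0.0]
ft_force: [0.8, 0.3, -2.4]
grip_width: 0.0292
grasp_force: 59.6
```

Emit:
drive_tool:
  increments:
    - [[0, 0, -1], [0, 0, 0], 0]
    - [[0, 0, -1], [0, 0, 0], 0]
    - [[0, 0, -1], [0, 0, 0], 0]
    - [[0, 0, 0], [0, 0, 0], 0]

```text
clock: 8.75
eef_pos: [0.4929, -0.1745, 0.0311]
tool_rot: [-0.026, 1.0, 0.0, -0.0]
ft_force: [-0.6, 0.3, -3.2]
grip_width: 0.029
grasp_force: 59.6
```

```bash
python3 st.py
```

```text
t 8.75 pos [ 492.9 -174.5   31.1] yawy 93.03 zax [-0.  0. -1.] F [-0.6  0.3 -3.2] T [-0.01  0.02  0.02] w 29.0 gf 59.6 j [-19.  26. -14.  50.  -0. -23.]
```

Emit:
drive_tool:
  increments:
    - [[0, 0, -0.5], [0, 0, 0], 0]
    - [[0, 0, -0.5], [0, 0, 0], 0]
    - [[0, 0, 0], [0, 0, 0], 0]

```text
clock: 9.0
eef_pos: [0.493, -0.1745, 0.0307]
tool_rot: [-0.026, 1.0, -0.0, 0.0]
ft_force: [-2.2, 0.4, 0.6]
grip_width: 0.029
grasp_force: 60.2
```

Emit:
drive_tool:
  increments:
    - [[0, 0, -0.5], [0, 0, 0], 0]
    - [[0, 0, -0.5], [0, 0, 0], 0]
    - [[0, 0, 0], [0, 0, 0], 0]

```text
clock: 9.25
eef_pos: [0.493, -0.1745, 0.0307]
tool_rot: [-0.026, 1.0, -0.0, 0.0]
ft_force: [-4.8, 1.1, 8.4]
grip_width: 0.029
grasp_force: 61.3
```

```bash
python3 st.py
```

```text
t 9.25 pos [ 493.  -174.5   30.7] yawy 93.02 zax [ 0.001 -0.    -1.   ] F [-4.8  1.1  8.4] T [0.36 0.74 0.02] w 29.0 gf 61.3 j [-19.  26. -14.  50.   0. -23.]
```

It lies flat on the plate (the height matches exactly) with the hole over the pin. Relieve the press, then probe the play.

Emit:
drive_tool:
  increments:
    - [[0, 0, 0.6], [0, 0, 0], 0]
    - [[0, 0, 0.6], [0, 0, 0], 0]
    - [[0, 0, 0], [0, 0, 0], 0]

```text
clock: 9.5
eef_pos: [0.4931, -0.1745, 0.0307]
tool_rot: [-0.026, 1.0, -0.0, 0.0]
ft_force: [-1.7, -0.1, 2.0]
grip_width: 0.0291
grasp_force: 60.5
```

Emit:
drive_tool:
  increments:
    - [[1, 0, 0], [0, 0, 0], 0]
    - [[1, 0, 0], [0, 0, 0], 0]
    - [[0, 0, 0], [0, 0, 0], 0]

```text
clock: 9.75
eef_pos: [0.4939, -0.1746, 0.0306]
tool_rot: [-0.026, 1.0, -0.0, -0.001]
ft_force: [-5.8, -0.3, 6.1]
grip_width: 0.0289
grasp_force: 60.6
```

Emit:
drive_tool:
  increments:
    - [[-1, 0, 0], [0, 0, 0], 0]
    - [[-1, 0, 0], [0, 0, 0], 0]
    - [[-1, 0, 0], [0, 0, 0], 0]
    - [[-1, 0, 0], [0, 0, 0], 0]
    - [[0, 0, 0], [0, 0, 0], 0]

```text
clock: 10.17
eef_pos: [0.4919, -0.1747, 0.0307]
tool_rot: [-0.026, 1.0, -0.0, 0.001]
ft_force: [2.0, 0.3, -0.3]
grip_width: 0.029
grasp_force: 60.1
```

Emit:
drive_tool:
  increments:
    - [[1, 0, 0], [0, 0, 0], 0]
    - [[1, 0, 0], [0, 0, 0], 0]
    - [[0, 1, 0], [0, 0, 0], 0]
    - [[0, 1, 0], [0, 0, 0], 0]
    - [[0, 0, 0], [0, 0, 0], 0]

```text
clock: 10.58
eef_pos: [0.4924, -0.1739, 0.0308]
tool_rot: [-0.026, 1.0, -0.002, -0.001]
ft_force: [-4.5, -4.4, 3.8]
grip_width: 0.0288
grasp_force: 60.6
```

Emit:
drive_tool:
  increments:
    - [[0, -1, 0], [0, 0, 0], 0]
    - [[0, -1, 0], [0, 0, 0], 0]
    - [[0, -1, 0], [0, 0, 0], 0]
    - [[0, -1, 0], [0, 0, 0], 0]
    - [[0, 0, 0], [0, 0, 0], 0]

```text
clock: 11.0
eef_pos: [0.4924, -0.1744, 0.0307]
tool_rot: [-0.027, 1.0, 0.002, -0.0]
ft_force: [-3.5, 4.6, 7.2]
grip_width: 0.029
grasp_force: 61.1
```

Emit:
drive_tool:
  increments:
    - [[0, 1, 0.5], [0, 0, 0], 0]
    - [[0, 1, 0.3], [0, 0, 0], 0]
    - [[0, 0, 0], [0, 0, -2], 0]
    - [[0, 0, 0], [0, 0, -2], 0]
    - [[0, 0, 0], [0, 0, -2], 0]
    - [[0, 0, 0], [0, 0, -2], 0]
    - [[0, 0, 0], [0, 0, -2], 0]
    - [[0, 0, 0], [0, 0, -2], 0]

```text
clock: 11.67
eef_pos: [0.4933, -0.1739, 0.0307]
tool_rot: [0.079, 0.997, 0.001, 0.0]
ft_force: [0.3, 1.2, -1.7]
grip_width: 0.029
grasp_force: 59.9
```

```bash
python3 st.py
```

```text
t 11.67 pos [ 493.3 -173.9   30.7] yawy 80.97 zax [ 0.     0.001 -1.   ] F [ 0.3  1.2 -1.7] T [ 0.19 -0.1   0.09] w 29.0 gf 59.9 j [-19.  26. -14.  50.   0. -10.]
```

Still flat with light forces. Continue slowly to the expected contact at a tool angle of about 74°.

Emit:
drive_tool:
  increments:
    - [[0, 0, 0], [0, 0, -1.5], 0]
    - [[0, 0, 0], [0, 0, -1.5], 0]
    - [[0, 0, 0], [0, 0, -1], 0]
    - [[0, 0, 0], [0, 0, 0], 0]

```text
clock: 12.0
eef_pos: [0.4931, -0.1743, 0.0308]
tool_rot: [0.113, 0.994, 0.0, -0.0]
ft_force: [-0.0, 0.4, -2.9]
grip_width: 0.0287
grasp_force: 59.9
```

```bash
python3 st.py
```

```text
t 12.0 pos [ 493.1 -174.3   30.8] yawy 77.03 zax [-0.  0. -1.] F [-0.   0.4 -2.9] T [ 0.04 -0.07  0.02] w 28.7 gf 59.9 j [-19.  26. -14.  50.   0.  -7.]
```

Emit:
drive_tool:
  increments:
    - [[0, 0, 0], [0, 0, -1], 0]
    - [[0, 0, 0], [0, 0, -0.7], 0]
    - [[0, 0, 0], [0, 0, 0], 0]

```text
clock: 12.25
eef_pos: [0.4927, -0.1745, 0.031]
tool_rot: [0.128, 0.992, -0.0, -0.0]
ft_force: [0.2, 0.6, -2.9]
grip_width: 0.0294
grasp_force: 59.8
```

```bash
python3 st.py
```

```text
t 12.25 pos [ 492.7 -174.5   31. ] yawy 75.29 zax [-0.001 -0.    -1.   ] F [ 0.2  0.6 -2.9] T [0.02 0.04 0.02] w 29.4 gf 59.8 j [-19.  26. -14.  50.  -0.  -5.]
```

Emit:
drive_tool:
  increments:
    - [[0, 0, -0.4], [0, 0, -0.5], 0]
    - [[0, 0, 0], [0, 0, -0.5], 0]
    - [[0, 0, 0], [0, 0, 0], 0]

```text
clock: 12.5
eef_pos: [0.493, -0.1745, 0.0309]
tool_rot: [0.137, 0.991, -0.0, -0.0]
ft_force: [0.2, 0.0, -2.7]
grip_width: 0.0291
grasp_force: 59.8
```

```bash
python3 st.py
```

```text
t 12.5 pos [ 493.  -174.5   30.9] yawy 74.3 zax [-0. -0. -1.] F [ 0.2  0.  -2.7] T [ 0.08  0.01 -0.02] w 29.1 gf 59.8 j [-19.  26. -14.  50.  -0.  -4.]
```

Emit:
drive_tool:
  increments:
    - [[0, 0, 0], [0, 0, -0.5], 0]
    - [[0, 0, 0], [0, 0, -0.5], 0]
    - [[0, 0, 0], [0, 0, 0], 0]

```text
clock: 12.75
eef_pos: [0.493, -0.1746, 0.0309]
tool_rot: [0.145, 0.989, -0.0, -0.0]
ft_force: [-0.6, 0.0, -2.2]
grip_width: 0.0291
grasp_force: 59.8
```

```bash
python3 st.py
```

```text
t 12.75 pos [ 493.  -174.6   30.9] yawy 73.29 zax [-0. -0. -1.] F [-0.6  0.  -2.2] T [-0.03 -0.   -0.02] w 29.1 gf 59.8 j [-19.  26. -14.  50.  -0.  -3.]
```

Emit:
drive_tool:
  increments:
    - [[0, 0, 0], [0, 0, -0.5], 0]
    - [[0, 0, 0], [0, 0, -0.5], 0]
    - [[0, 0, 0], [0, 0, 0], 0]

```text
clock: 13.0
eef_pos: [0.4932, -0.1742, 0.0309]
tool_rot: [0.154, 0.988, 0.0, 0.0]
ft_force: [-0.4, 0.3, -2.8]
grip_width: 0.0287
grasp_force: 59.7
```

```bash
python3 st.py
```

```text
t 13.0 pos [ 493.2 -174.2   30.9] yawy 72.32 zax [ 0.     0.001 -1.   ] F [-0.4  0.3 -2.8] T [ 0.22 -0.15  0.1 ] w 28.7 gf 59.7 j [-19.  26. -14.  50.   0.  -2.]
```

Emit:
drive_tool:
  increments:
    - [[0, 0, 0], [0, 0, -0.5], 0]
    - [[0, 0, 0], [0, 0, -0.5], 0]
    - [[0, 0, 0], [0, 0, 0], 0]

```text
clock: 13.25
eef_pos: [0.4935, -0.1735, 0.0309]
tool_rot: [0.162, 0.987, 0.001, 0.0]
ft_force: [2.2, 4.9, -3.1]
grip_width: 0.0291
grasp_force: 59.9
```

```bash
python3 st.py; python3 - <<'E'
from h import *
a=camera('scene');cv2.imwrite('pics/rot.png',crop(a,(180,250),80,80,7,''))
E
```

```text
t 13.25 pos [ 493.5 -173.5   30.9] yawy 71.41 zax [ 0.001  0.002 -1.   ] F [ 2.2  4.9 -3.1] T [ 1.08 -0.45  0.54] w 29.1 gf 59.9 j [-19.  26. -14.  50.   0.  -1.]
```

View pics/rot.png

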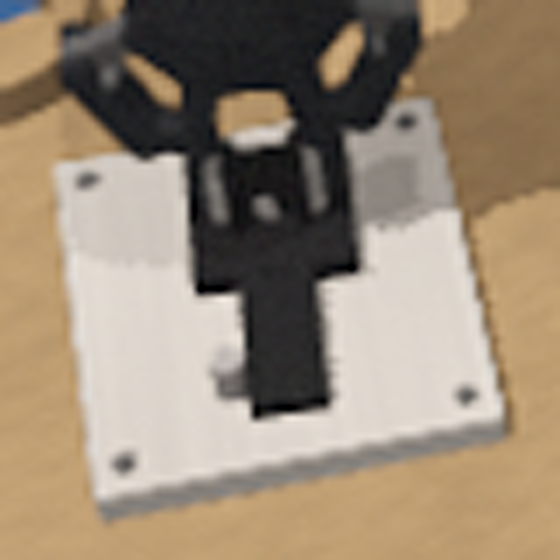

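Contact: about 5 N at the post, with the tail's side against it and the pin visible in the hole. Seat it and open gently.

Emit:
drive_tool:
  increments:
    - [[0, 0, -0.4], [0, 0, 0], 0]
    - [[0, 0, 0], [0, 0, 0], 0]
    - [[0, 0, 0], [0, 0, 0], 0.38]
    - [[0, 0, 0], [0, 0, 0], 0.42]
    - [[0, 0, 0], [0, 0, 0], 0.46]
    - [[0, 0, 0], [0, 0, 0], 0.5]
    - [[0, 0, 0], [0, 0, 0], 0.5]

```text
clock: 13.88
eef_pos: [0.493, -0.175, 0.0307]
tool_rot: [0.163, 0.987, -0.0, 0.0]
ft_force: [0.6, 0.2, 1.0]
grip_width: 0.0426
grasp_force: 0.0
```

```bash
python3 st.py
```

```text
t 13.88 pos [ 493.  -175.    30.7] yawy 71.28 zax [ 0.    -0.001 -1.   ] F [0.6 0.2 1. ] T [ 0.04  0.01 -0.01] w 42.6 gf 0.0 j [-20.  26. -14.  50.  -0.  -1.]
```

Lift straight up and retreat toward the robot so both views are clear.

Emit:
drive_tool:
  increments:
    - [[0, 0, 4], [0, 0, 0], 0.5]
    - [[0, 0, 10], [0, 0, 0], 0.5]
    - [[0, 0, 20], [0, 0, 0], 0.5]
    - [[0, 0, 30], [0, 0, 0], 0.5]
    - [[0, 0, 30], [0, 0, 0], 0.5]
    - [[0, 0, 30], [0, 0, 0], 0.5]
    - [[0, 0, 30], [0, 0, 0], 0.5]
    - [[-10, -20, 10], [0, 0, 0], 0.5]

```text
clock: 14.55
eef_pos: [0.4865, -0.1935, 0.2006]
tool_rot: [0.16, 0.987, -0.0, 0.005]
ft_force: [1.2, -0.5, 1.0]
grip_width: 0.0427
grasp_force: 0.0
```

Emit:
drive_tool:
  increments:
    - [[-25, -30, 5], [0, 0, 0], 0.5]
    - [[-25, -30, 5], [0, 0, 0], 0.5]
    - [[-25, -30, 5], [0, 0, 0], 0.5]
    - [[-25, -30, 5], [0, 0, 0], 0.5]
    - [[-25, -30, 5], [0, 0, 0], 0.5]
    - [[-25, -30, 5], [0, 0, 0], 0.5]
    - [[-25, -30, 0], [0, 0, 0], 0.5]
    - [[-25, -30, 0], [0, 0, 0], 0.5]

```text
clock: 15.22
eef_pos: [0.2817, -0.436, 0.2263]
tool_rot: [0.162, 0.987, -0.001, 0.001]
ft_force: [1.4, -0.6, -0.3]
grip_width: 0.0427
grasp_force: 0.0
```

```bash
python3 st.py; python3 - <<'E'
from h import *
a=camera('scene');b=camera('top')
obs=[]
for p in(a,b):
    c=proj(p,[[.51,-.18,.025]])[0]
    for d in silhouettes('bracket',p):
        q=d['bbox']
        if q[0]<c[0]<q[2] and q[1]<c[1]<q[3]: obs.append((p,d['region'].astype(float)));break
for o in(obs,obs[:1],obs[1:]): r=fit(o,BR,[.4925,-.1745,-.3],.018);print(np.round(r[0][:2]*1e3,1),np.degrees(r[0][2]),r[1])
q=fit(obs,BR,[.4925,-.1745,-.3],.018)[0]
s=np.array([.5594,-.2155])-q[:2];print('stop in bracket',np.array([[np.cos(q[2]),np.sin(q[2])],[-np.sin(q[2]),np.cos(q[2])]])@s*1e3)
cv2.imwrite('pics/fin.png',np.hstack([crop(a,(180,250),56,70,7,''),crop(b,(343,183),56,70,7,'')]))
E
```

```text
t 15.22 pos [ 281.7 -436.   226.3] yawy 71.32 zax [ 0.001 -0.002 -1.   ] F [ 1.4 -0.6 -0.3] T [ 0.02 -0.05  0.05] w 42.7 gf 0.0 j [-57.  16.   2.  76.  -0. -38.]
[ 493.7 -172.1] -17.997220766886663 160.2313725490196
[ 492.7 -171.4] -18.152078606113832 63.38431372549019
[ 494.6 -173.4] -17.263595224759612 88.90196078431373
stop in bracket [ 75.86260627 -20.94316385]
```

View pics/fin.png

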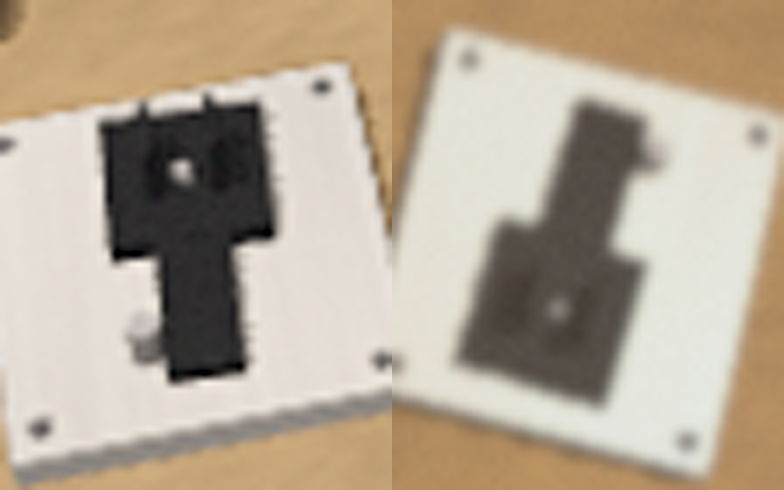

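The bracket lies flat with the pin in its hole at crop (182,170). The tail's side touches the post at (148,335), and the fit puts the stop at bracket y = -20.9 against -21 wanted.

```bash
python3 -c "
from workcell import *
print(job_done())"
```

```text
the job is handed in; nothing more can be done
None
```

The bracket's hole is over the pin and it lies flat on the jig, with the tail's side against the stop post. It has been let go, and I handed the job in at about 15 s on the robot's clock; no verdict came back. The hole went onto the pin at the first lowering, so no sliding search on the jig was needed.

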